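Push the cooled plate out over the end of its ledge

ROBOT

A 7-joint arm with a two-finger parallel gripper is mounted at the origin on the work surface; the furniture and walls round the work are solid. World frame = base frame: x ahead of the robot, y to its left, z up, the work surface at z = 0. Lengths are in m, angles in degrees, forces in N, time in s.
With the tool pointing down it reaches from about 0.425 to 0.875 m from the base axis. Payload 4.7 kg.
Tool frame: the origin (TCP) lies at the very end of the fingers, on their centre line; the grasp point (between the pads) lies 19 mm behind it; z points along the fingers, x is the direction in which the jaws open and shut, and the axes are right-handed (so a half turn about z gives the same grasp; the last joint's range is limited). The gripper opens to 87 mm and grips with 3 to 60 N. Pads are 19 mm wide; open, the fingers measure 117 mm over their backs; the gripper's body (75 mm by 190 mm) begins 51 mm behind the grasp point.
Start: joints at [-62.217, 18.392, -4.016, 83.108, 1.295, 78.541, -3.26], TCP at [0.295, 0.579, 0.223] pointing down, gripper open.
Joint ranges: [-163.93, 163.93], [-17.29, 119.83], [-79.2, 71.16], [3.27, 140.29], [-89.18, 269.18], [5.43, 117.66], [-154.24, 154.24]. Speed limits (degrees/s): [147.25, 147.25, 180, 180, 180, 180, 180].

INTERFACE

Orientations are given as [roll, pitch, yaw] about the fixed x, y, z axes, in that order (R = Rz(yaw) Ry(pitch) Rx(roll)).
In Python, from cell import sensors, vision, env gives the robot as it stands.
- The arm moves only by the shell command python3 -m inch 'ROWS' [OPENING] [FORCE]. ROWS is a JSON object of lists of equal length, an entry for each row: "dp": the shift along the tool's x, y, z in m, a list of three; "turn": the turn about the tool's z in degrees. A call has 1 to 8 rows; each row shifts and turns the commanded pose from where the row before left it, along the tool's axes as they then stand; what a row does not reach is not made up. A row lasts 1/8 s, in which the tool goes at most 62.5 mm and 10.7 degrees, less where a joint would pass 70% of its speed; a pose out of reach is approached as far as the arm can. A call is refused whole if a number of a shift passes 0.0625 or a number of a turn 10.7, either way. A call with a gripper value outside its range is refused whole. OPENING is the closure, from -1 (fully open) to 1 (shut), set as the call begins (- or left out, the last holds). The fingers move at their own pace and stop on an object; FORCE is the grip in N (left out, the last holds). Time passes only in rows, so rows that do not move let the fingers close. It gives the time, the measured TCP pose, the force and the opening at its end, in the units of the state.
- sensors.get_obs(): the state, without advancing time (a new reading comes with each control period).
- vision.read_camera(name): name is "scene" or "top" or "wrist"; returns the picture (400x640x3 uint8, blue, green, red); there is no depth.
- vision.get_calibration(name): a dict with "K" (3x3 intrinsics, pixels), "k1" (the pictures are not rectified: a ray, as slopes to the right and down, at radius r is drawn at 1 + k1 r^2 times it, then the intrinsics apply), "pose" (4x4, takes a point from camera to world coordinates). Camera axes: x right, y down, z forward; pixel columns grow to the right and rows downward; lengths in m; the calibration is good to about 2 mm. A picture is of the moment at which its call begins: read the wrist's pose just before it. get_calibration takes no time and is no camera call; for the wrist camera it gives the pose at the moment of the call.
- env.sign_off(): hands the job in, once; it reports no verdict.
The state is a dict: "time_s": time; "qpos": joint angles; "joint_velocities": joint speeds; "effort": joint torques, N m; "tool_pos": TCP position; "tool_rot": TCP orientation; "force": force on the tool from outside, world axes, zero at the start; "wrist_torque": the same for the moment, N m; "grip_width": finger opening in m.
Only numpy, scipy, OpenCV 4.12 (cv2) and the standard library are available. Lean on these libraries where they do the work, as an engineer would, in place of code of your own. Each camera call takes 0.05 s, during which the arm holds its last target.

TASK

With the fingertips, push the sliding stop at the right-hand end of the wooden cooling ledge outwards, away from the fence, as far as it goes. Then push the thin heat-tinted steel plate along the ledge towards that end until about four centimetres of it overhangs the end squarely, so that its edge can be taken with tongs, with the wax-filled cap still standing on it. Just push: nothing is picked up or tipped off, and the other things on the bench stay where they are.

Things in the scene. Friction and masses are not known exactly. Their poses are not given: they have to be found in the camera images.
- ledge: Fixed wooden cooling ledge at a varying slight yaw: plywood board 160 mm wide (its x), 320 mm long (its y), flat top 45 mm above the bench. Origin on the bench under the board's centre; +x away from the robot, +y to the left, -y to the right-hand end. Along the far side an aluminium fence, inner face at x = +72 mm, top 18 mm above the board; the other sides have no wall.
- ledge_end (a point): Middle of the ledge's right-hand end, on its top edge (ledge x 0, y -160, z 45 mm). Near this end an aluminium tongue that guides the stop sticks out of the near side: ledge x -77 to -139 mm, 44 mm wide, centred on y -140 mm; its two side rails (x -85 to -139 mm) rise 8 mm above the board's top.
- stop (a joint): Sliding stop, in m: about 0 to 0.008 is in (it blocks the plate), 0.050 is fully out. It slides along the ledge's -x (away from the fence, towards the robot's side), stays where it is left and takes about 2 N. Pushing the plate against it does not move it.
- stop_block (a point): Centre of the stop's upright dark steel block, 22 mm along ledge x, 24 mm along ledge y, top 39 mm above the board; this point is 20 mm above the board's top (65 mm above the bench). At ledge y -140 mm, and x -60 mm at joint 0, x -110 mm fully out. Its face towards the fence (ledge +x) is free to be pushed.
- plate: Thin heat-tinted steel plate (cold), 135 mm (its x) x 158 mm (its y) x 5 mm, about 0.2 kg, loose on the board, long side along the ledge; origin at the centre of its underside. Axes within 2 degrees of the ledge's at the start. Its left-hand (+y) edge is free to be pushed; the fingertips must then be less than 5 mm above the board. It tips off if nearly half of it overhangs.
- wax_cap: Small white round cap filled with set dark red wax, 38 mm across, 14 mm high, standing loose on the plate near its middle; origin at the centre of its underside, z up.
- dish: Bystander: loose white hexagonal weighing dish, 87 x 99 x 24 mm, on the bench; origin at the centre of its underside.
- empty_cap: Bystander: loose empty white cap, 38 mm across, 15 mm high, on the bench; origin at the centre of its underside.
- jar: Bystander: loose screw jar with a red lid, 70 mm across, 84 mm high, on the bench right of and beyond the ledge; origin at the centre of its underside.
- tweezers: Bystander: loose tweezers, 13 x 110 x 7 mm, lying on the bench; origin at the centre of the underside.
There are look-alikes about, which are no part of the job. Leave any blue look-alike of the wax_cap alone.

How it is judged (in metres and radians):
On the way, in this order (a step that is already met when the one before it is completed fails the run):
1. the stop is pushed fully out while the plate is still back on the board (value of joint stop above 0.038 m and y of plate in the frame of ledge above -0.081 m), for 0.2 s.
2. the plate overhangs the right-hand end by about 4 cm (y of plate in the frame of ledge between -0.131 and -0.111 m), for 0.2 s.
At the end, for the whole second after the job is handed in: The plate lies flat and at rest, overhanging the right-hand end by 30 to 50 mm, in line with the ledge within 8 degrees and within 12 mm (near side 16 mm) of centred across it; the stop is out by more than 38 mm; the wax cap stands upright on the plate within 55 mm of its middle (all of step 2 and value of joint stop above 0.038 m and z of plate in the frame of ledge between 0.042 and 0.049 m and angle between plate's own z axis and vertical below 0.05 rad and angle between the y axis of plate and the y axis of ledge, either way round below 0.14 rad and x of plate in the frame of ledge between -0.016 and 0.012 m and z of wax_cap in the frame of plate between 0 and 0.012 m and angle between wax_cap's own z axis and vertical below 0.1 rad and horizontal distance between wax_cap and plate below 0.055 m and linear speed of each of plate, wax_cap below 0.01 m/s); the robot touches nothing.
It fails at once if the plate is lifted, tipped or dropped (z of plate in the frame of ledge above 0.055 m or z of plate in the frame of ledge below 0.037 m or angle between plate's own z axis and vertical above 0.12 rad).
It fails at once if the wax cap is lifted, tipped or knocked off the plate (z of wax_cap in the frame of plate above 0.016 m or angle between wax_cap's own z axis and vertical above 0.3 rad or z of wax_cap in the frame of plate below -0.004 m).
It fails at once if a bystander is moved more than 2 cm (distance of any of dish, empty_cap, jar, tweezers from where it was at the start of the episode above 0.02 m).
It also fails if it takes over 43 s, if anything falls off the work surface, if the arm or the gripper's body presses on something with over 40 N, if the wrist force passes 120 N, or if a joint passes its speed limit or range.

## Working session

There is one attempt and no reset: what is moved stays moved. The work goes in short steps, Python scripts to look and compute and a shell command to move; the robot and the scene stay as the last step left them, time stands still between calls to the robot, and variables do not carry over. Pictures are saved under pics/ and viewed, and the job is handed in when it is done.

```bash
ls; mkdir -p pics
cat > h.py <<'E'
import numpy as np, cv2
from cell import sensors, vision, env
def ray(c,u,v):
    K=np.array(c["K"]);x=(u-K[0,2])/K[0,0];y=(v-K[1,2])/K[1,1]
    xd,yd=x,y
    for _ in range(20):
        s=1+c["k1"]*(x*x+y*y); x,y=xd/s,yd/s
    T=np.array(c["pose"]); d=T[:3,:3]@np.array([x,y,1]); return T[:3,3],d
def onz(c,u,v,z):
    o,d=ray(c,u,v); return o+d*(z-o[2])/d[2]
def proj(c,p):
    T=np.array(c["pose"]);K=np.array(c["K"]); q=T[:3,:3].T@(np.array(p)-T[:3,3]); x,y=q[:2]/q[2]
    s=1+c["k1"]*(x*x+y*y); return np.array([K[0,0]*x*s+K[0,2],K[1,1]*y*s+K[1,2]])
E
python3 - <<'E'
from h import *
for n in ["scene","top"]:
    cv2.imwrite(f"pics/{n}0.png",vision.read_camera(n))
    c=vision.get_calibration(n); print(n,np.round(c["pose"],3).tolist(),c["K"],c["k1"])
print(sensors.get_obs())
E
```

```text
pics
scene [[0.801, -0.399, 0.447, -0.084], [-0.599, -0.521, 0.608, -0.759], [-0.009, -0.755, -0.656, 0.896], [0.0, 0.0, 0.0, 1.0]] [[475.93895492   0.         320.56967054]
 [  0.         475.93895492 195.60476669]
 [  0.           0.           1.        ]] -0.06504965997709392
top [[0.014, -0.986, 0.165, 0.303], [-1.0, -0.009, 0.029, -0.027], [-0.027, -0.165, -0.986, 1.033], [0.0, 0.0, 0.0, 1.0]] [[482.58499448   0.         316.8113035 ]
 [  0.         482.58499448 207.37402446]
 [  0.           0.           1.        ]] 0.027792611320005524
{'time_s': 0.1, 'qpos': array([-62.21739969,  18.43549086,  -4.01673096,  83.16825553,
         1.29591533,  78.54372205,  -3.26119342]), 'joint_velocities': array([-0.05095534,  0.0071892 ,  0.02650397, -0.259478  , -0.00240906,
       -0.00714523, -0.04358906]), 'effort': array([-3.95274728e-04, -4.92572916e+01, -4.05861055e-01, -3.13397419e+01,
       -6.40226458e-02,  3.95000016e-02,  8.29367013e-05]), 'tool_pos': array([0.29464249, 0.57880391, 0.22156039]), 'tool_rot': array([1.79993849e+02, 1.02174734e-01, 6.30271238e+01]), 'force': array([-0.21708887, -0.47808003,  0.54706035]), 'wrist_torque': array([ 0.02186705, -0.03418959,  0.0065404 ]), 'grip_width': 0.08691718755302548}
```

View pics/scene0.png

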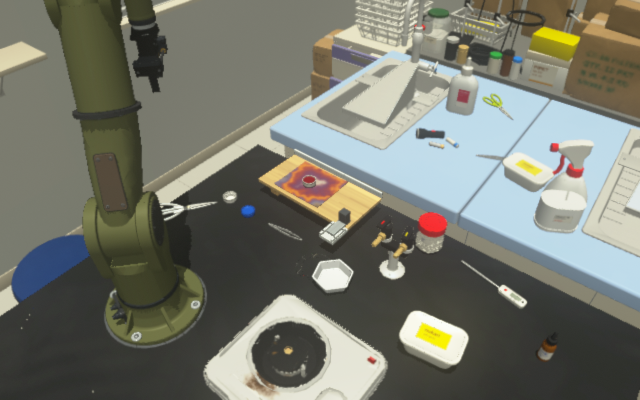

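View pics/top0.png

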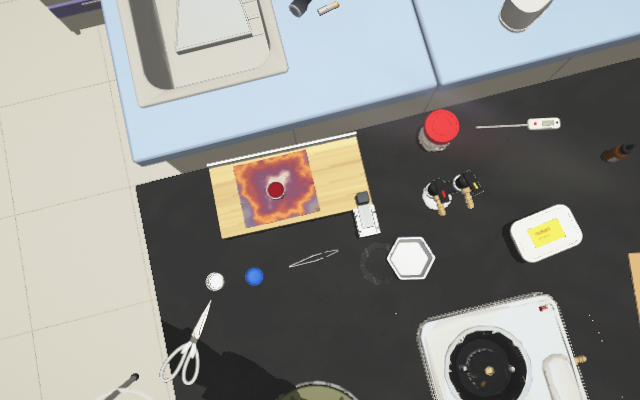

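The top view shows the ledge at about (212..370, 135..237), the plate at about (277,188), the wax cap at (276,190), and the stop block at (362,198). The near tongue is at (367,220). Look-alikes are the empty white cap (215,281) and the blue cap (254,276). The red jar lid is at (440,126). I choose the plate under the cap at (276,190) and the dark block at (362,198), and will check both in a close crop.

Run:
```python
from h import *
im=cv2.imread("pics/top0.png")
cv2.imwrite("pics/top0c.png",cv2.resize(im[120:250,200:390],None,fx=4.2,fy=4.2,interpolation=cv2.INTER_CUBIC))
```

```text
(no output)
```

View pics/top0c.png

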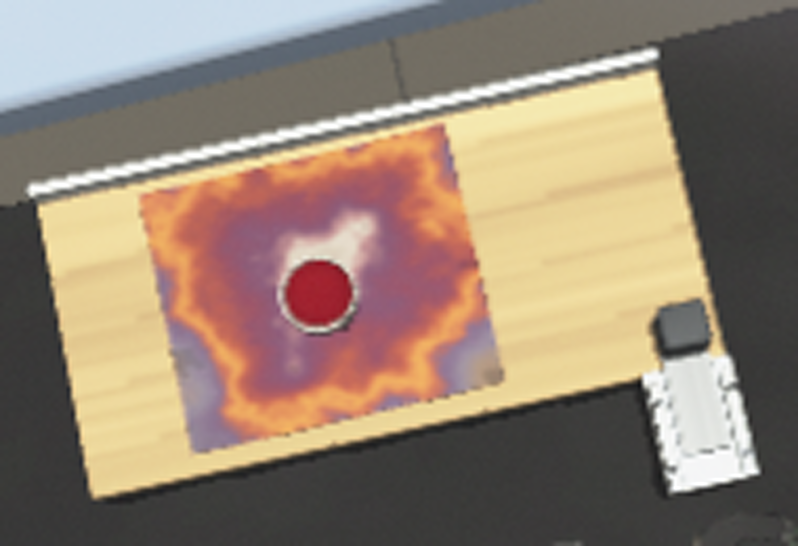

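Run:
```python
from h import *
c=vision.get_calibration("top")
f=lambda p,z: onz(c,200+(p[0]+.5)/4.2-.5,120+(p[1]+.5)/4.2-.5,z)
nl=f((92,498),.045); fl=f((38,205),.045); fr=f((660,72),.045); nr0=f((640,380),.045);re=f((703,280),.045)
for n,p in zip("nl fl fr nr0 re".split(),(nl,fl,fr,nr0,re)): print(n,p.round(4))
d=lambda a,b:np.degrees(np.arctan2(*(a-b)[[1,0]]))
print("yaw from near edge (+y dir)",d(nl,nr0)-90,"from left edge(+x)",d(fl,nl),"right",d(fr,re), "fence", d(fl,fr)-90)
yaw=np.radians((d(nl,nr0)-90+d(fr,re)+d(fl,nl))/3); ex=np.array([np.cos(yaw),np.sin(yaw),0]); ey=np.array([-ex[1],ex[0],0])
# center: from left edge mid & near edge
y_l=np.mean([nl@ey,fl@ey]); y_r=np.mean([fr@ey,re@ey]); x_n=np.mean([nl@ex,nr0@ex])
print("len",y_l-y_r)
C=ex*(x_n+.08)+ey*((y_l+y_r)/2); print("yaw",np.degrees(yaw),"C",C)
L=lambda p:np.array([(p-C)@ex,(p-C)@ey])
P=[f(q,.05) for q in [(140,196),(444,124),(502,382),(193,453)]]
for p in P: print("plate",p.round(4),L(p).round(4))
print("mean",L(np.mean(P,0)), "plate yaw",d(P[0],P[1])-90,d(P[3],P[2])-90,d(P[0],P[3]),d(P[1],P[2]))
b=f((684,322),.084); print("block top",b,L(b)); w=f((319,292),.064); print("cap",w,L(w))
np.savez("L.npz",C=C,yaw=yaw)
```

```text
nl [0.4023 0.1982 0.045 ]
fl [0.5501 0.2323 0.045 ]
fr [ 0.6214 -0.0805  0.045 ]
nr0 [ 0.4635 -0.0707  0.045 ]
re [ 0.5142 -0.1018  0.045 ]
yaw from near edge (+y dir) 12.825077004284694 from left edge(+x) 13.01360584704643 right 11.256828827122206 fence 12.836853544707125
len 0.3189201142248868
yaw 12.365170559484442 C [0.51552291 0.06064628 0.        ]
plate [0.5539 0.1799 0.05  ] [0.063  0.1083]
plate [0.5921 0.0281 0.05  ] [ 0.0679 -0.0482]
plate [ 0.4611 -0.0027  0.05  ] [-0.0667 -0.0503]
plate [0.4245 0.1484 0.05  ] [-0.0702  0.1052]
mean [-0.00150437  0.02876088] plate yaw 14.14587250152806 13.633153495927914 13.705088005743063 13.23833318734733
block top [ 0.48535176 -0.08977457  0.084     ] [-0.06168262 -0.14047058]
cap [0.50264157 0.08705    0.064     ] [-0.0069284   0.02854966]
```

Run:
```python
from h import *
for n,b in [("scene",(120,245,250,400)),("top",(80,250,120,480))]:
    im=cv2.imread(f"pics/{n}0.png"); y0,y1,x0,x1=b
    o=im[y0:y1,x0:x1]; s=min(800/o.shape[1],600/o.shape[0]); print(n,s)
    cv2.imwrite(f"pics/{n}0w.png",cv2.resize(o,None,fx=s,fy=s,interpolation=cv2.INTER_CUBIC))
```

```text
scene 4.8
top 2.2222222222222223
```

View pics/scene0w.png

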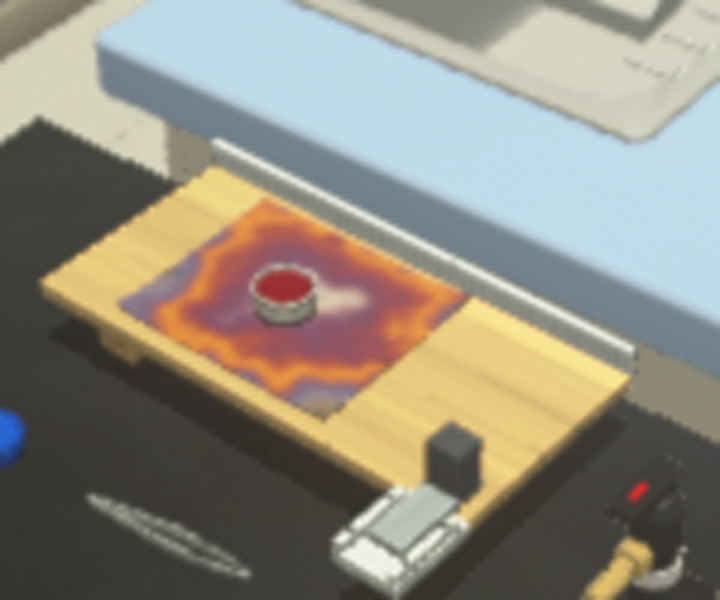

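View pics/top0w.png

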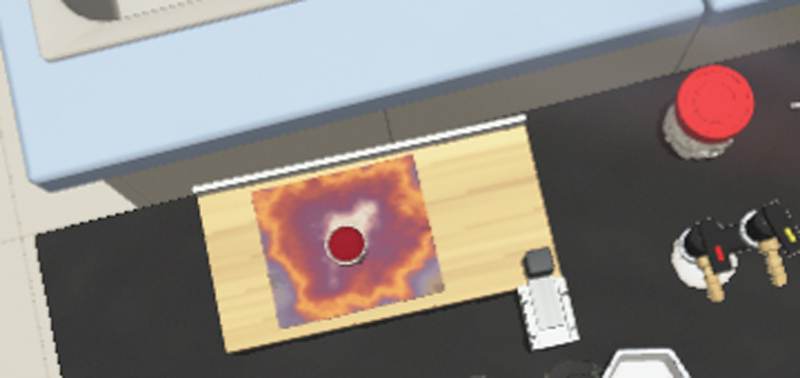

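Run:
```python
from h import *
ct,cs=vision.get_calibration("top"),vision.get_calibration("scene")
def tri(a,b):
    o1,d1=ray(ct,*a);o2,d2=ray(cs,*b)
    s=np.linalg.lstsq(np.c_[d1,-d2],o2-o1,rcond=None)[0]
    p,q=o1+d1*s[0],o2+d2*s[1]; return ((p+q)/2).round(4),np.linalg.norm(p-q).round(4)
print("counter corner top",tri((120+30/2.222,80+182/2.222),(250+99/4.8,120+42/4.8)))
print("corner bottom",tri((120+47/2.222,80+190/2.222),(250+101/4.8,120+92/4.8)))
yaw=np.radians(12.85);ex=np.array([np.cos(yaw),np.sin(yaw)]);ey=np.array([-ex[1],ex[0]])
# front edge of slab in top view, z ~ height
for z in (.1,.15,.2):
  for q in [(30,182),(700,12)]:
    p=onz(ct,120+q[0]/2.222,80+q[1]/2.222,z); print(z,p, (p[:2]-[.5155,.0606])@ex)
```

```text
counter corner top (array([0.563 , 0.3913, 0.0484]), np.float64(0.002))
corner bottom (array([0.564 , 0.3923, 0.007 ]), np.float64(0.0022))
0.1 [0.54855471 0.36982213 0.1       ] 0.10099769105250309
0.1 [ 0.71227458 -0.23566049  0.1       ] 0.12595833289200348
0.15 [0.53540786 0.34858494 0.15      ] 0.08345696071837726
0.15 [ 0.69035807 -0.22446496  0.15      ] 0.1070805840860114
0.2 [0.52226102 0.32734776 0.2       ] 0.06591623038425135
0.2 [ 0.66844155 -0.21326943  0.2       ] 0.08820283528001953
```

```bash
python3 -m inch '{"dp":[[0,0,0],[0,0,0],[0,0,0],[0,0,0],[0,0,0],[0,0.05,0],[0.01,0.05,0],[0.01,0.05,0]],"turn":[10,10,10,10,10.2,0,0,0]}' 1 20
cat > st.py <<'E'
from h import *
s=sensors.get_obs(); C=np.array([.5157,.0600]);y=np.radians(12.85);R=np.array([[np.cos(y),np.sin(y)],[-np.sin(y),np.cos(y)]])
print("t",round(s["time_s"],2),"local",(R@(s["tool_pos"][:2]-C)).round(4),"z",s["tool_pos"][2].round(4),"rot",s["tool_rot"].round(2),"Flocal",(R@s["force"][:2]).round(2),s["force"][2].round(2),"w",round(s["grip_width"],4))
E
python3 st.py
```

```text
time_s: 1.1
tool_pos: [0.348, 0.4358, 0.222]
tool_rot: [180.0, 0.0, 12.9]
force: [1.2, 1.1, 0.3]
grip_width: 0.0148
t 1.1 local [-0.08    0.4037] z 0.222 rot [1.7996e+02 2.0000e-02 1.2850e+01] Flocal [1.45 0.84] 0.27 w 0.0148
```

```bash
python3 -m inch '{"dp":[[0.006,0.054,0],[0.006,0.054,0],[0.006,0.054,0],[0.006,0.054,0],[0.006,0.054,0],[0.006,0.054,0],[0.006,0.054,0],[0.006,0.054,0]],"turn":[0,0,0,0,0,0,0,0]}' && python3 -m inch '{"dp":[[0.006,0.056,0],[0.006,0.056,0],[0,0,0.03],[0,0,0.03],[0,0,0],[0,0,0]],"turn":[0,0,0,0,0,0]}'; python3 st.py
python3 - <<'E'
from h import *
for n in ["scene","wrist"]: cv2.imwrite(f"pics/{n}1.png",vision.read_camera(n))
E
```

```text
time_s: 2.1
tool_pos: [0.4905, 0.0252, 0.2224]
tool_rot: [-180.0, -0.0, 12.8]
force: [1.1, 0.4, 0.1]
grip_width: 0.0003
time_s: 2.85
tool_pos: [0.5274, -0.0796, 0.1635]
tool_rot: [180.0, -0.1, 12.8]
force: [0.0, 0.9, 0.2]
grip_width: 0.0001
t 2.85 local [-0.0196 -0.1387] z 0.1635 rot [ 1.7999e+02 -6.0000e-02  1.2840e+01] Flocal [0.23 0.91] 0.15 w 0.0001
```

View pics/wrist1.png

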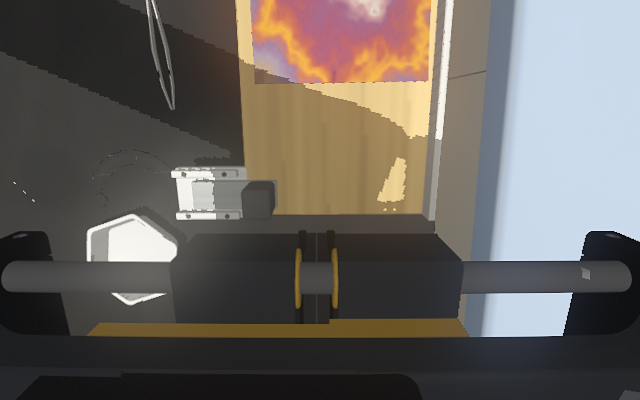

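View pics/scene1.png

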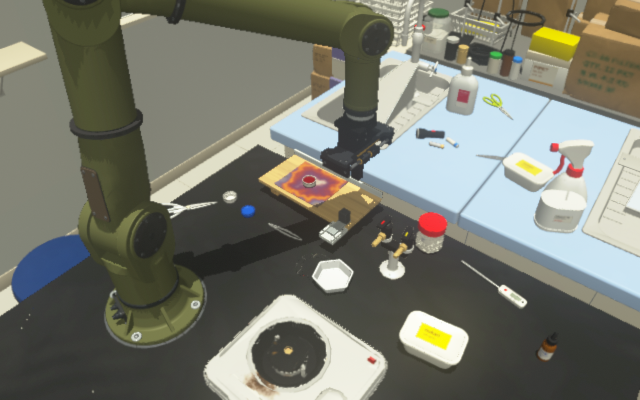

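The wrist view shows the stop block at about (260,198), on the near side of the closed fingers (centred near x = 318). The plate's right edge is at row 82. I'll check the block position through the wrist camera.

Run:
```python
from h import *
c=vision.get_calibration("wrist")
C=np.array([.5157,.0600]);y=np.radians(12.85);R=np.array([[np.cos(y),np.sin(y)],[-np.sin(y),np.cos(y)]])
for n,q,z in [("blk far-left",(275,181),.084),("blk near-left",(247,181),.084),("blk right",(273,214),.084),("board end right",(432,214),.045),("plate r near",(256,84),.05),("plate r far",(428,80),.05)]:
    print(n,(R@(onz(c,*q,z)[:2]-C)).round(4))
print(proj(c,sensors.get_obs()["tool_pos"]))
```

```text
blk far-left [-0.0486 -0.1188]
blk near-left [-0.069  -0.1188]
blk right [-0.0509 -0.1439]
board end right [ 0.0824 -0.1565]
plate r near [-0.0651 -0.0493]
plate r far [ 0.0681 -0.0461]
[315.64210598 251.22805131]
```

```bash
python3 -m inch '{"dp":[[0,0,0.04],[0,0,0.04],[0,0,0.0215],[0,0,0],[0,0,0]],"turn":[0,0,0,0,0]}'; python3 st.py;  python3 -m inch '{"dp":[[-0.01,0,0],[-0.01,0,0],[-0.01,0,0],[-0.01,0,0],[-0.01,0,0],[-0.006,0,0],[0,0,0]],"turn":[0,0,0,0,0,0,0]}'; python3 st.py
```

```text
time_s: 3.58
tool_pos: [0.5283, -0.0797, 0.0627]
tool_rot: [180.0, -0.2, 12.8]
force: [0.6, 0.3, -0.3]
grip_width: 0.0006
t 3.58 local [-0.0188 -0.139 ] z 0.0627 rot [ 1.7997e+02 -1.5000e-01  1.2840e+01] Flocal [0.71 0.19] -0.28 w 0.0006
time_s: 4.45
tool_pos: [0.4714, -0.092, 0.0609]
tool_rot: [-180.0, 0.0, 12.8]
force: [-0.2, 1.3, -0.2]
grip_width: 0.0002
t 4.45 local [-0.077  -0.1384] z 0.0609 rot [-1.7995e+02  5.0000e-02  1.2810e+01] Flocal [0.08 1.34] -0.21 w 0.0002
```

```bash
python3 -m inch '{"dp":[[-0.003,0,0],[-0.002,0,0],[-0.002,0,0],[0,0,0]],"turn":[0,0,0,0]}'; python3 st.py
python3 - <<'E'
from h import *
for n in ["wrist"]: cv2.imwrite(f"pics/{n}2.png",vision.read_camera(n))
E
```

```text
time_s: 4.95
tool_pos: [0.4652, -0.0936, 0.0609]
tool_rot: [-180.0, 0.0, 12.8]
force: [-0.2, 1.2, -0.0]
grip_width: 0.0005
t 4.95 local [-0.0834 -0.1385] z 0.0609 rot [-1.7998e+02  3.0000e-02  1.2830e+01] Flocal [0.1  1.23] -0.01 w 0.0005
```

View pics/wrist2.png

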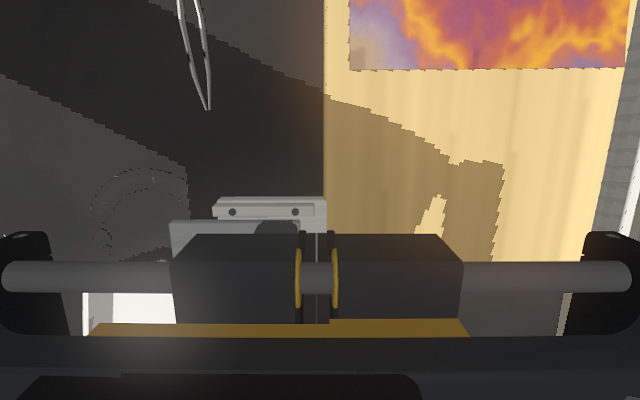

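The block, at about (275,228), has moved out with the fingers along the tongue. I'll push gently until the force rises at the end of travel.

```bash
python3 -m inch '{"dp":[[-0.002,0,0],[-0.001,0,0],[0,0,0]],"turn":[0,0,0]}'; python3 st.py
```

```text
time_s: 5.38
tool_pos: [0.4625, -0.0943, 0.0611]
tool_rot: [-180.0, -0.0, 12.8]
force: [0.1, 0.6, -0.7]
grip_width: 0.0005
t 5.38 local [-0.0862 -0.1386] z 0.0611 rot [-179.99   -0.     12.82] Flocal [0.26 0.59] -0.71 w 0.0005
```

```bash
python3 -m inch '{"dp":[[-0.002,0,0],[-0.002,0,0],[-0.002,0,0],[0,0,0]],"turn":[0,0,0,0]}'; python3 st.py;  python3 - <<'E'
from h import *
for n in ["scene"]:
  im=vision.read_camera(n); cv2.imwrite(f"pics/{n}2.png",cv2.resize(im[150:290,250:430],None,fx=4,fy=4,interpolation=cv2.INTER_CUBIC))
E
```

```text
time_s: 5.88
tool_pos: [0.4597, -0.095, 0.062]
tool_rot: [179.9, -0.4, 12.9]
force: [8.1, 2.2, -3.3]
grip_width: 0.0006
t 5.88 local [-0.0891 -0.1387] z 0.062 rot [179.93  -0.37  12.86] Flocal [8.43 0.37] -3.33 w 0.0006
```

View pics/scene2.png

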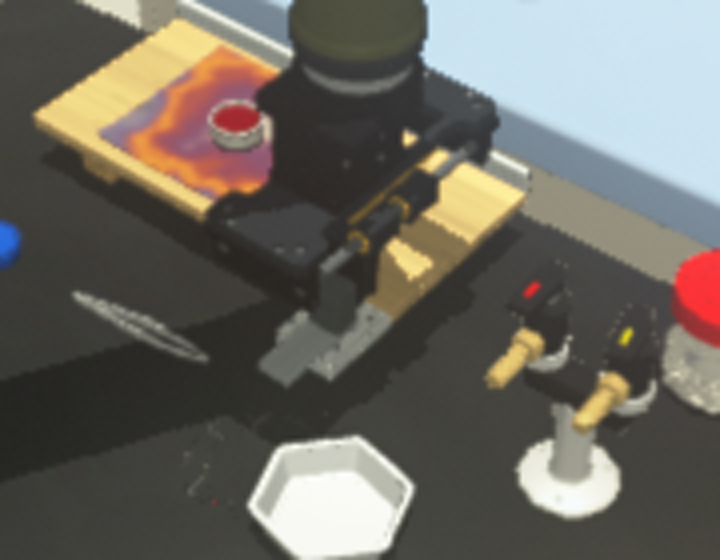

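At rest the force is 8 N, so the stop has reached its end; the block is at crop (340,300), over the outer tongue. Next I retract, lift, open and go to the plate's left side.

```bash
python3 -m inch '{"dp":[[0.008,0,0],[0.008,0,0],[0,0,-0.03],[0,0,-0.05],[0,0,-0.05],[0,0,-0.01],[0,0,0]],"turn":[0,0,0,0,0,0,0]}'; python3 st.py; python3 -m inch '{"dp":[[0.014,-0.04,0],[0.014,-0.04,0],[0.014,-0.04,0],[0.014,-0.04,0],[0.014,-0.04,0],[0.003,-0.04,0],[0,-0.036,0],[0,0,0]],"turn":[0,0,0,0,0,0,0,0]}' -1 ; python3 st.py
python3 - <<'E'
from h import *
for n in ["wrist","top"]: cv2.imwrite(f"pics/{n}3.png",vision.read_camera(n))
E
```

```text
time_s: 6.8
tool_pos: [0.4724, -0.0921, 0.2011]
tool_rot: [-180.0, -0.0, 12.8]
force: [0.0, -0.2, -0.1]
grip_width: 0.0004
t 6.8 local [-0.0761 -0.1387] z 0.2011 rot [-1.7999e+02 -1.0000e-02  1.2820e+01] Flocal [ 0.01 -0.16] -0.06 w 0.0004
time_s: 7.8
tool_pos: [0.4799, 0.1961, 0.1983]
tool_rot: [180.0, 0.3, 13.2]
force: [-0.3, -0.2, 0.0]
grip_width: 0.0722
t 7.8 local [-0.0047  0.1407] z 0.1983 rot [179.95   0.28  13.16] Flocal [-0.32 -0.14] 0.0 w 0.0722
```

View pics/top3.png

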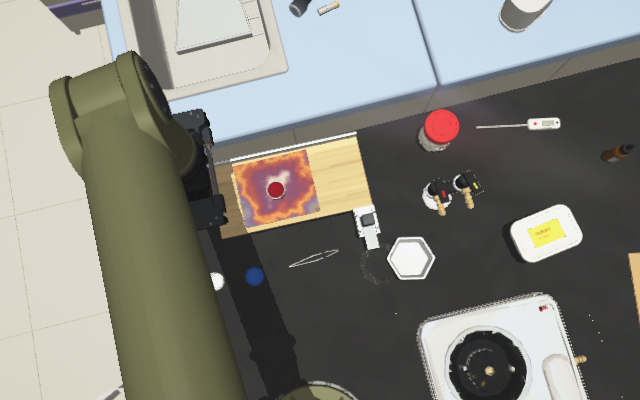

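View pics/wrist3.png

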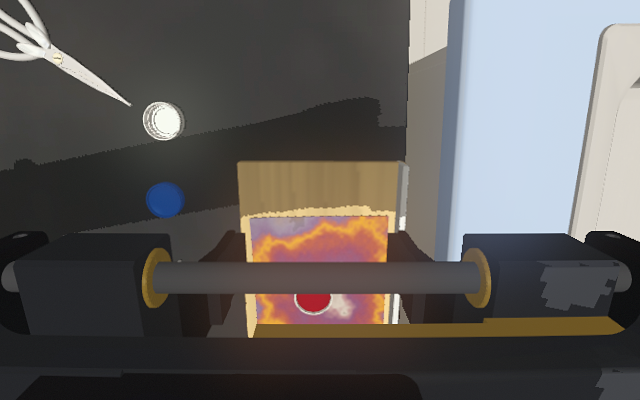

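The stop block is now out at (367,218) in the top view, and the plate hasn't moved. The wrist view shows the plate's left edge at row 217 and the board's left edge at row 162.

```bash
python3 - <<'E'
from h import *
c=vision.get_calibration("wrist");t=vision.get_calibration("top")
C=np.array([.5157,.0600]);y=np.radians(12.85);R=np.array([[np.cos(y),np.sin(y)],[-np.sin(y),np.cos(y)]])
for n,q,z in [("plate l near",(251,218),.05),("plate l far",(387,216),.05),("board l near",(239,162),.045),("board l far",(396,162),.045)]:
    print(n,(R@(onz(c,*q,z)[:2]-C)).round(4))
print("block",(R@(onz(t,367,219,.084)[:2]-C)).round(4))
E
python3 st.py
```

```text
plate l near [-0.067   0.1053]
plate l far [0.0641 0.1074]
board l near [-0.0766  0.1589]
board l far [0.0707 0.159 ]
block [-0.1095 -0.1377]
t 7.9 local [-0.004   0.1367] z 0.1991 rot [179.89   0.19  12.85] Flocal [ 0.19 -0.29] -0.02 w 0.0804
```

```bash
python3 -m inch '{"dp":[[0.001,0,0.05],[0.001,0,0.05],[0,0,0.03],[0,0,0.012],[0,0,0],[0,0,0]],"turn":[0,0,0,0,0,0]}'; python3 st.py
python3 - <<'E'
from h import *
im=vision.read_camera("scene"); cv2.imwrite(f"pics/scene4.png",cv2.resize(im[130:250,240:400],None,fx=4.5,fy=4.5,interpolation=cv2.INTER_CUBIC))
E
```

```text
time_s: 8.65
tool_pos: [0.4854, 0.1938, 0.0605]
tool_rot: [-180.0, -0.1, 12.8]
force: [-0.4, -0.6, -0.5]
grip_width: 0.0871
t 8.65 local [0.0002 0.1372] z 0.0605 rot [-1.7996e+02 -1.4000e-01  1.2790e+01] Flocal [-0.5  -0.48] -0.55 w 0.0871
```

View pics/scene4.png

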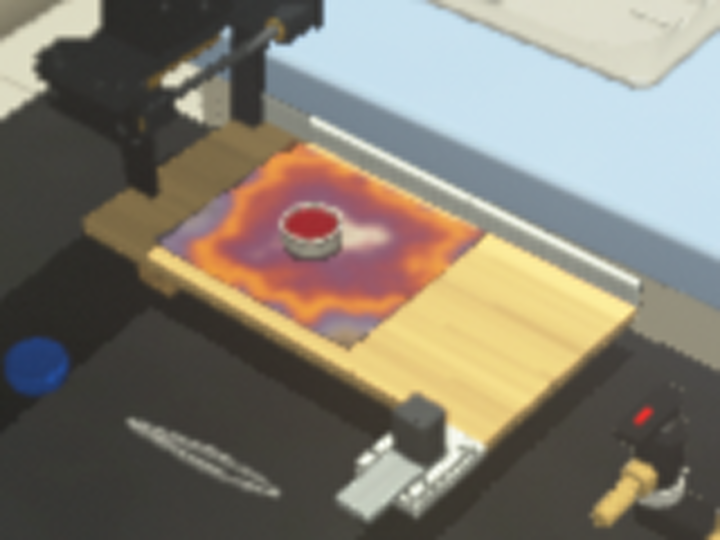

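Both fingers stand behind the plate's left edge, at crop (145,185) and (245,110), and the stop is out. I'll descend the rest.

```bash
python3 -m inch '{"dp":[[-0.003,0,0.006],[0,0,0.005],[0,0,0],[0,0,0]],"turn":[0,0,0,0]}'; python3 st.py
```

```text
time_s: 9.2
tool_pos: [0.4813, 0.1931, 0.0481]
tool_rot: [180.0, -0.0, 12.8]
force: [0.1, 0.1, 0.3]
grip_width: 0.0871
t 9.2 local [-0.0039  0.1374] z 0.0481 rot [ 1.800e+02 -1.000e-02  1.283e+01] Flocal [0.1  0.08] 0.26 w 0.0871
```

```bash
python3 -m inch '{"dp":[[0,0.006,0.0006],[0,0.007,0],[0,0.004,0],[0,0.003,0],[0,0.003,0],[0,0.004,0],[0,0.005,0],[0,0.005,0]],"turn":[0,0,0,0,0,0,0,0]}'; python3 st.py
python3 - <<'E'
from h import *
im=vision.read_camera("scene"); cv2.imwrite(f"pics/scene5.png",cv2.resize(im[130:250,240:400],None,fx=4.5,fy=4.5,interpolation=cv2.INTER_CUBIC))
E
```

```text
time_s: 10.2
tool_pos: [0.4896, 0.1567, 0.0475]
tool_rot: [-180.0, -0.0, 12.8]
force: [-0.6, 0.2, 0.9]
grip_width: 0.0867
t 10.2 local [-0.0039  0.1001] z 0.0475 rot [-1.800e+02 -1.000e-02  1.283e+01] Flocal [-0.49  0.34] 0.89 w 0.0867
```

View pics/scene5.png

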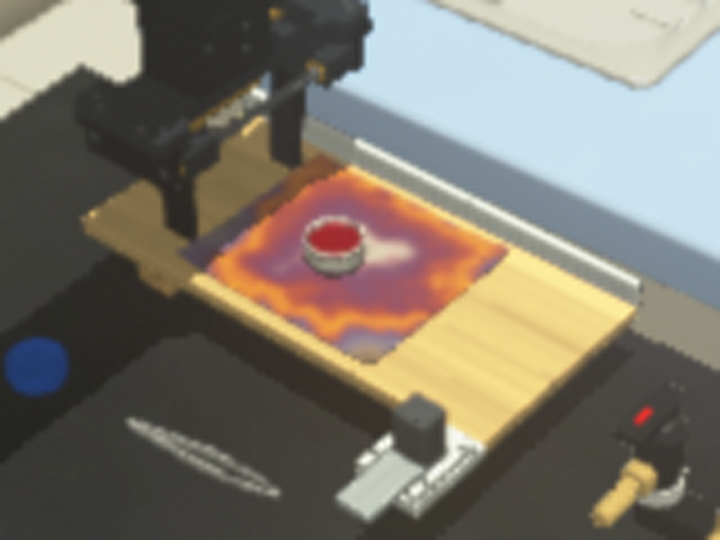

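The plate moves with the fingers (right corner now at (508,250)), and the cap is still standing at (335,245).

```bash
python3 -m inch '{"dp":[[0,0.005,0],[0,0.006,0],[0,0.007,0],[0,0.008,0],[0,0.008,0],[0,0.007,0],[0,0.006,0],[0,0.005,0]],"turn":[0,0,0,0,0,0,0,0]}'; python3 st.py;python3 -m inch '{"dp":[[0,0.005,0],[0,0.006,0],[0,0.007,0],[0,0.008,0],[0,0.007,0],[0,0.005,0],[0,0.004,0],[0,0.002,0]],"turn":[0,0,0,0,0,0,0,0]}'; python3 st.py
python3 - <<'E'
from h import *
im=vision.read_camera("top"); cv2.imwrite("pics/top6r.png",im);cv2.imwrite(f"pics/top6.png",cv2.resize(im[120:250,200:390],None,fx=4.2,fy=4.2,interpolation=cv2.INTER_CUBIC))
E
```

```text
time_s: 11.25
tool_pos: [0.5011, 0.1059, 0.0475]
tool_rot: [-180.0, -0.0, 12.8]
force: [0.0, 0.9, 1.3]
grip_width: 0.087
t 11.25 local [-0.004  0.048] z 0.0475 rot [-180.     -0.     12.82] Flocal [0.2  0.85] 1.31 w 0.087
time_s: 12.25
tool_pos: [0.5108, 0.0632, 0.0475]
tool_rot: [-180.0, -0.0, 12.8]
force: [-0.1, 0.9, 0.8]
grip_width: 0.0871
t 12.25 local [-0.004   0.0042] z 0.0475 rot [-179.99   -0.     12.82] Flocal [0.14 0.93] 0.79 w 0.0871
```

View pics/top6.png

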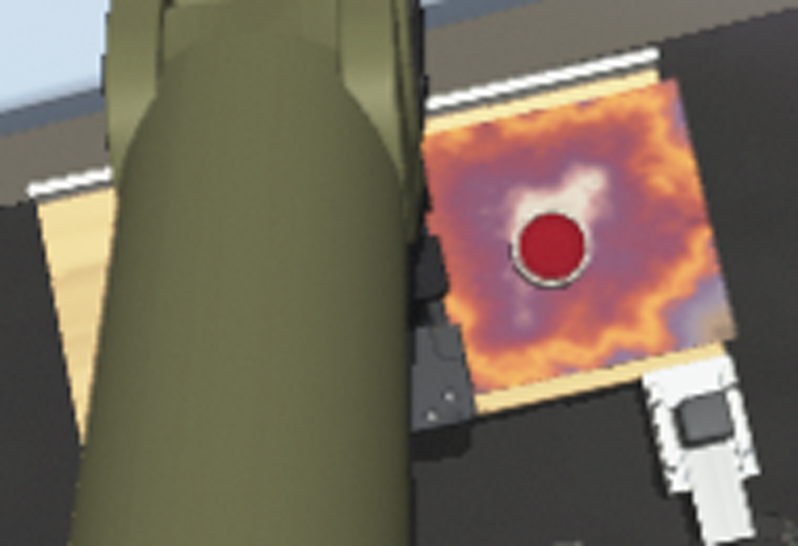

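```bash
cat > m.py <<'E'
from h import *
import sys
t=vision.get_calibration("top")
C=np.array([.5157,.0600]);y=np.radians(12.85);R=np.array([[np.cos(y),np.sin(y)],[-np.sin(y),np.cos(y)]])
def L(p,z): return (R@(onz(t,200+(p[0]+.5)/4.2-.5,120+(p[1]+.5)/4.2-.5,z)[:2]-C)).round(4)
E
python3 - <<'E'
from m import *
print(L((676,82),.05),L((736,334),.05),"cap",L((551,248),.064))
E
```

```text
[ 0.0634 -0.1665] [-0.0684 -0.1665] cap [-0.0096 -0.0863]
```

```bash
python3 -m inch '{"dp":[[0,0.004,0],[0,0.005,0],[0,0.006,0],[0,0.006,0],[0,0.005,0],[0,0.003,0],[0,0.001,0],[0,0,0]],"turn":[0,0,0,0,0,0,0,0]}'; python3 st.py
python3 - <<'E'
from h import *
im=vision.read_camera("top"); cv2.imwrite("pics/top7r.png",im);cv2.imwrite(f"pics/top7.png",cv2.resize(im[120:250,200:390],None,fx=4.2,fy=4.2,interpolation=cv2.INTER_CUBIC))
E
```

```text
time_s: 13.3
tool_pos: [0.5174, 0.0339, 0.0474]
tool_rot: [180.0, 0.0, 12.8]
force: [-0.0, 1.1, 0.2]
grip_width: 0.0867
t 13.3 local [-0.0041 -0.0259] z 0.0474 rot [179.98   0.    12.82] Flocal [0.2  1.06] 0.15 w 0.0867
```

View pics/top7.png

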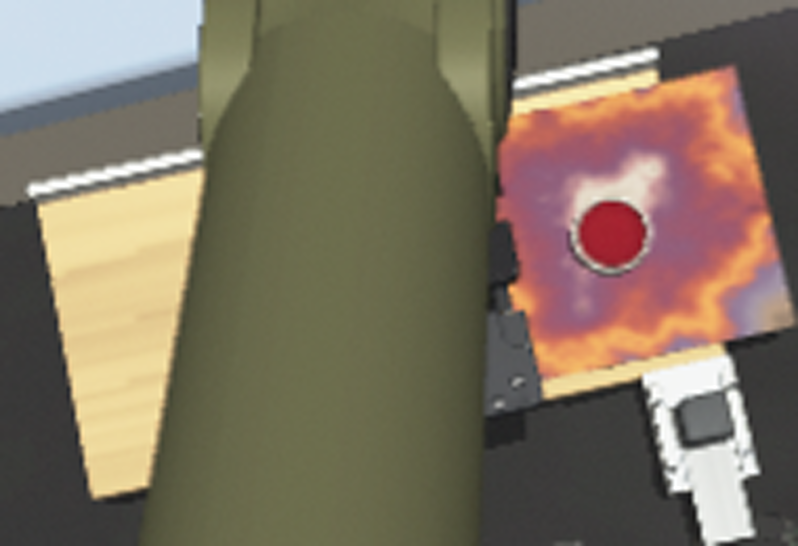

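The plate now overhangs squarely, with right corners at crop (736,67) and (794,322). The cap stands at (611,235) and the stop is out.

Run:
```python
from m import *
a,b=L((736,67),.05),L((794,322),.05)
print(a,b,"centre y",(a+b)/2+[0,.079],"cap",L((611,235),.064),"end",L((660,72),.045),L((703,280),.045))
```

```text
[ 0.0645 -0.1976] [-0.0686 -0.1956] centre y [-0.00205 -0.1176 ] cap [-0.0095 -0.1163] end [ 0.0718 -0.1605] [-0.0375 -0.1574]
```

```bash
python3 -m inch '{"dp":[[0,0.001,0],[0,0.002,0],[0,0.001,0],[0,0,0],[0,0,0]],"turn":[0,0,0,0,0]}'; python3 st.py; python3 -m inch '{"dp":[[0,-0.002,0],[0,-0.006,0],[0,-0.012,0],[0,-0.02,0],[0,0,-0.03],[0,0,-0.05],[0,0,-0.05],[0,0,0]],"turn":[0,0,0,0,0,0,0,0]}'; python3 -m inch '{"dp":[[0,-0.05,-0.01],[0,-0.05,0],[0,-0.05,0],[0,-0.05,0],[0,-0.03,0],[0,0,0],[0,0,0]],"turn":[0,0,0,0,0,0,0]}'
python3 - <<'E'
from h import *
im=vision.read_camera("top"); cv2.imwrite("pics/top8r.png",im);cv2.imwrite(f"pics/top8.png",cv2.resize(im[120:250,200:390],None,fx=4.2,fy=4.2,interpolation=cv2.INTER_CUBIC))
im=vision.read_camera("scene"); cv2.imwrite("pics/scene8.png",cv2.resize(im[130:250,240:400],None,fx=4.5,fy=4.5,interpolation=cv2.INTER_CUBIC))
E
```

```text
time_s: 13.98
tool_pos: [0.5184, 0.0299, 0.0475]
tool_rot: [180.0, -0.0, 12.8]
force: [0.3, -0.4, -0.1]
grip_width: 0.0871
t 13.97 local [-0.0041 -0.0299] z 0.0475 rot [ 1.7998e+02 -1.0000e-02  1.2820e+01] Flocal [ 0.2  -0.43] -0.12 w 0.0871
time_s: 14.98
tool_pos: [0.5122, 0.0707, 0.1818]
tool_rot: [-179.9, -0.5, 12.9]
force: [-0.5, -0.6, 0.4]
grip_width: 0.087
time_s: 15.85
tool_pos: [0.4582, 0.2926, 0.1866]
tool_rot: [179.9, 0.1, 12.8]
force: [0.1, -0.6, -1.3]
grip_width: 0.0869
```

View pics/top8.png

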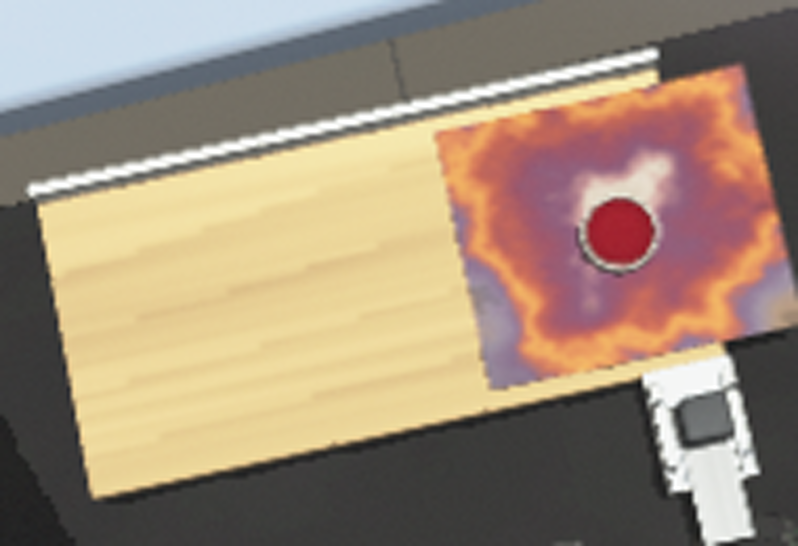

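View pics/scene8.png

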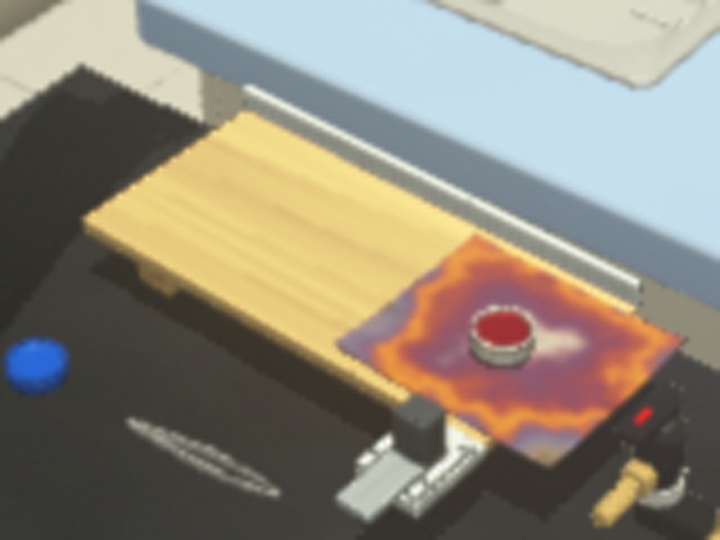

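```bash
python3 - <<'E'
from m import *
im=cv2.imread("pics/top8r.png"); 
P=[L(q,.05) for q in [(436,132),(743,64),(801,322),(490,390)]]
print(P,np.mean(P,0)); d=(P[0]-P[1])+(P[3]-P[2]); print(np.degrees(np.arctan2(-d[0],d[1])),"cap",L((619,233),.064),"block",L((705,420),.084))
a=cv2.imread("pics/top0.png"); dd=cv2.absdiff(a,im).max(2); 
for n,(x,y) in dict(dish=(411,258),cap=(215,281),jar=(440,130),tw=(314,259)).items(): print(n,(dd[y-22:y+22,x-25:x+25]>60).sum())
E
python3 st.py
```

```text
[array([ 0.0642, -0.0433]), array([ 0.0653, -0.2014]), array([-0.0693, -0.199 ]), array([-0.0698, -0.0424])] [-0.0024   -0.121525]
0.2913011037208647 cap [-0.0094 -0.1204] block [-0.1109 -0.1384]
dish 0
cap 217
jar 0
tw 0
t 15.95 local [-0.0039  0.2388] z 0.1871 rot [1.7996e+02 2.0000e-02 1.2700e+01] Flocal [-0.64 -0.09] 0.39 w 0.0871
```

Run:
```python
import cv2
im=cv2.imread("pics/top8r.png"); cv2.imwrite("pics/top8cap.png",cv2.resize(im[230:330,160:320],None,fx=4,fy=4))
```

```text
(no output)
```

View pics/top8cap.png

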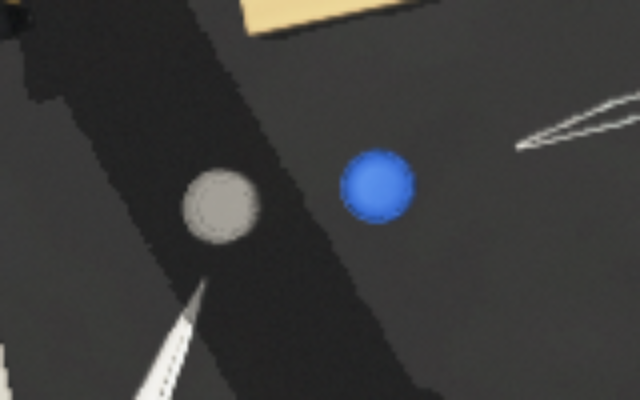

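The empty cap is in the arm's shadow at full-image (215,281), where it was at the start, so the pixel difference was only lighting. The job is ready to hand in.

```bash
python3 -c "
from cell import env
print(env.sign_off())"
```

```text
the job is handed in; nothing more can be done
None
```

I pushed the stop fully out with the closed fingertips, then opened the fingers and pushed the plate along the ledge by its left edge. After that I backed off, lifted clear and handed the job in at about 16 s.

The last checks, all from the top camera, with the arm about 0.19 m above the bench and clear of everything:
- **Stop:** the block is at ledge x ≈ -111 mm, so the stop is out about 50 mm. The force rose to about 8 N when it reached its end.
- **Plate:** centre at ledge x ≈ -2 mm, y ≈ -121.5 mm, which is an overhang of about 40 mm. It is within 0.3° of the ledge.
- **Wax cap:** upright on the plate, about 7 mm from its middle.
- **Bystanders:** the dish, jar and tweezers show no change in the pictures. The empty cap was flagged as changed, but a close crop shows it in the arm's shadow at its starting pixel.

One disagreement: the plate's y worked out from the tool position differed from the camera's by about 3 mm. That gives about -118 mm, still within the allowed -131 to -111 mm.

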